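# Prime the detergent dosing unit: unlock and hold the spring dial

### The job

Get the detergent dosing unit ready for priming. First slide the orange transport lock all the way away from the blue dial to its end stop; then turn the dial clockwise past its first two clicks to the third (white pointer at the red dot) and hold it there against its return spring. Finish while still holding the dial at the third click, with the lock left at its end stop, and leave the loose things round the unit undisturbed.

Things in the scene. Friction and masses are not known exactly. Their poses are not given: they have to be found in the camera images.
- unit: dosing unit, a grey box with a white top, 120 (x) x 220 (y) x 50 mm high, fixed; place and yaw (0 to 0.32 rad) vary. Origin: centre of its underside; x points to its back (two brass nozzles), y to the left seen from the front, z up. On top: the dial, axis at x = 0, y = -55 mm, and the lock slide on a track along y (x = 0), ending at a dark end-stop block at the +y end.
- dial: the dial: a blue bar grip, 14 mm thick (x), 48 mm long (y), 32 mm tall, on a black disc of 64 mm diameter (disc top 59 mm above the table, grip top 91 mm). Origin on the dial's vertical axis, 51 mm above the table; white pointer at its -y end. At rest its axes are parallel to the unit's; it turns with the dial.
- dial_top (a point): centre of the top of the blue grip, on the dial's axis, 91 mm above the table. Dots on the unit round the dial show the pointer's places: black rest, green first, yellow second, red third click. The dial cannot turn while the lock's steel fork encloses the dial's steel tab.
- dial_turn (a joint): turn of the dial, rad, 0 at rest, growing clockwise from above. Clicks (detents) at 0.393, 0.785, 1.179 (22.5, 45, 67.5 degrees); hard stop at 1.42. A spring always drives it back to 0 (0.1 N m at rest, 0.22 at the third click; passing a click takes up to 0.1 N m more); the clicks alone do not hold it.
- lock (a joint): travel of the lock slide in m along the unit's +y (away from the dial): 0 = fully locked, 0.060 = end stop. Starts between 0 and 0.008, moves with about 1.5 N of friction, stays where it is left. The fork is clear of the dial's tab from 0.015 on.
- lock_top (a point): centre of the top of the lock's orange grip, 88 mm above the table. The grip is 28 mm wide (unit x), 14 mm thick (unit y, the way it slides), 30 mm tall; below it a steel fork reaches towards the dial to 43 mm from the grip's centre, fork top 58 mm above the table. At joint 0 the grip centre is 75 mm from the dial's axis.
- tape_measure: a loose yellow tape measure, 56 x 100 x 26 mm, on the table to the left of the unit; origin at the centre of its underside. Leave alone.
- snap_tin: a loose round white tin with an orange label on its lid, 63 mm diameter, 24 mm high, on the table to the right of the unit; origin at the centre of its underside. Leave alone.
- chalk_1: a loose flat piece of blue tailor's chalk, 37 x 47 x 9 mm, on the table to the right of the unit, further back than the tin; origin at the centre of its underside. Leave alone.

How it is judged:
By the outcome, as a careful person would: the job done as asked, in the order asked, and still so for the second after the job is handed in, while the arm keeps its last pose, push and grip.
It also fails if it takes over 45 s, if anything falls off the work surface, if the arm or the gripper's body presses on something with over 40 N, if the wrist force passes 120 N, or if a joint passes its speed limit or range.

### The arm

A 6-joint arm with a two-finger parallel gripper is mounted at the origin on the work surface; the furniture and walls round the work are solid. World frame = base frame: x ahead of the robot, y to its left, z up, the work surface at z = 0. Lengths are in m, angles in rad, forces in N, time in s.
With the tool pointing down it reaches from about 0.325 to 0.775 m from the base axis. Payload 9.3 kg.
Tool frame: the origin (TCP) lies on the centre line of the jaws, within the pads' length; the fingertips stand arm.tip_extent ahead of it and the grasp point (between the pads) lies 8 mm behind it (arm.tip_extent is the distance from the TCP to the fingertips, in m); z points along the fingers, y is the direction in which the jaws open and shut (so a half turn about z gives the same grasp; the last joint's range is limited). The gripper opens to 85 mm and grips with 20 to 120 N. Pads are 22 mm wide; open, the fingers measure 114 mm over their backs; the gripper's body (76 mm by 85 mm) begins 54 mm behind the grasp point. The pads swing forward as they close: fully open they stand 13 mm farther back than shut.
Start: joints at [-1.478, 0.259, 0.021, 1.334, 0, 1.418], TCP at [0.134, -0.533, 0.242] pointing down, gripper open.
Joint ranges: [-3.04, 3.04], [-0.91, 1.82], [-1.04, 1.36], [-1.92, 1.95], [-1.52, 1.45], [-3.14, 3.14]. Speed limits (rad/s): [2.22, 2.22, 2.79, 3.14, 3.14, 3.14].

### API

Orientations are given as a rotation vector (axis times angle).
In Python, from bench import arm gives the robot as it stands.
- The arm moves only by the tool servo_tool, never from a script. Its argument "plan" is a list of rows, each a list of 6 numbers: the shift along the tool's x, y, z in m, then the turn, a rotation vector about the tool's x, y, z in rad. In form: [[x, y, z, ax, ay, az], ...]. A call has 1 to 12 rows; each row is the pose to reach, as a shift and turn from the pose commanded when the call began, along the tool's axes at that moment; what a row does not reach only later rows make up. A row lasts 1/8 s, in which the tool goes at most 62.5 mm and 10.7 degrees, less where a joint would pass 70% of its speed; a pose out of reach is approached as far as the arm can. A call with a gripper value outside its range is refused whole. "fingers" is the closure, from 0 (fully open) to 1 (shut), set as the call begins (left out, the last holds). The fingers move at their own pace and stop on an object; "squeeze" is the grip in N (left out, the last holds). Time passes only in rows, so rows that repeat a pose let the fingers close. It gives the time, the measured TCP pose, the force and the opening at its end, in the units of the state.
- arm.get_state(): the state, without advancing time (a new reading comes with each control period).
- arm.grab_frame(name): name is "scene" or "top" or "wrist"; returns a dict with "color" (384x512x3 uint8, red, green, blue), "camera_matrix" (3x3 intrinsics, pixels), "eye" and "rotation" of the camera in the world; the wrist camera has in their place "mount" (4x4, takes a point from camera to tool coordinates, whose origin is the TCP and whose axes are the flange's). Camera axes: x right, y up, looking along -z (the intrinsics and any distortion apply to the point x, -y, -z); pixel columns grow to the right and rows downward; lengths in m; the calibration is good to about 2 mm. A picture is of the moment at which its call begins: read the wrist's pose just before it. There is no depth.
- arm.job_done(): hands the job in, once; it reports no verdict.
Trained networks look in a picture, given as the dict that the camera call returned (one of the last four; its "shot" number tells which), for a name from the list of things; names that differ only in an ending like _2 or _b are one class to them, and where a whole thing is asked for, a point or a joint stands for the part that bears it (a point fixed in the world has none). Each returns a list of dicts, best first, with "score" (0 to 1); they miss things now and then, are a little off and sometimes report something else, mostly with a low value. They report only what shows in the picture. A call takes as long as a camera call.
- arm.find_in(picture, label): "rect" ([left, top, right, bottom] in pixels, round what is visible of it).
- arm.masks_of(picture, label): "mask" (384x512 bool, what is visible of it) and "rect" ([left, top, right, bottom] in pixels, round what is visible of it).
The state is a dict: "t": time; "joint_pos": joint angles; "joint_vel": joint speeds; "joint_torque": joint torques, N m; "tcp_pos": TCP position; "eef_rot": TCP orientation; "contact_force": force on the tool from outside, world axes, zero at the start; "wrist_torque": the same for the moment, N m; "opening": opening from 0.0 (shut) to 1.0 (fully open).
Only numpy, scipy, OpenCV 4.12 (cv2) and the standard library are available. Lean on these libraries where they do the work, as an engineer would, in place of code of your own. Each camera call takes 0.05 s, during which the arm holds its last target. There are 200 camera calls.

## Working session

There is one attempt and no reset: what is moved stays moved. The work goes in short steps, Python scripts to look and compute and a tool call to move; the robot and the scene stay as the last step left them, time stands still between calls to the robot, and variables do not carry over. Pictures are saved under pics/ and viewed, about 8 in all and at most 12, crops included, and the job is handed in when it is done.

Besides the shell and the picture viewer there is one more tool, called after "Call:" in YAML: its name, and indented under it one key for each argument. servo_tool: Moves the arm, as the interface text tells. Its arguments: {"type":"object","properties":{"plan":{"type":"array","items":{"type":"array","items":{"type":"number"}}},"fingers":{"type":"number"},"squeeze":{"type":"number"}},"required":["plan"]}

```bash
mkdir -p pics; ls
cat > h.py <<'E'
import numpy as np, cv2
from bench import arm
def ray(f,u,v):
    K=f["camera_matrix"]; d=np.linalg.inv(K)@[u,v,1]; return f["rotation"]@(d*[1,-1,-1])
def at_z(f,u,v,z):
    d=ray(f,u,v); e=np.array(f["eye"]); return e+d*(z-e[2])/d[2]
def save(f,n,crop=None,s=1):
    c=f["color"][...,::-1]
    if crop: c=c[crop[1]:crop[3],crop[0]:crop[2]]
    cv2.imwrite("pics/"+n,cv2.resize(c,None,fx=s,fy=s,interpolation=cv2.INTER_CUBIC))
E
python3 - <<'E'
from h import *
print(arm.tip_extent, arm.get_state())
for n in ("top","scene"):
    f=arm.grab_frame(n); save(f,n+"1.png"); print(n,f.get("eye"),[k for k in f],f["camera_matrix"])
    for l in ("unit","dial","lock","dial_top","lock_top","tape_measure","snap_tin","chalk_1"):
        print(l,[(np.round(r["rect"]).tolist(),round(r["score"],2)) for r in arm.find_in(f,l)][:2])
E
```

```text
pics
0.011 {'t': 0.0, 'joint_pos': array([-1.47759274e+00,  2.59186393e-01,  2.07343956e-02,  1.33368391e+00,
       -1.71192878e-05,  1.41821690e+00]), 'joint_vel': array([ 0.0001716 , -0.00053541, -0.0011007 , -0.00039512,  0.00022844,
       -0.00065449]), 'joint_torque': array([ 4.39493606e-04, -5.55637980e+01,  3.44528067e+01,  1.36209340e-02,
       -1.28559759e-04, -5.41994183e-06]), 'tcp_pos': array([ 0.13379965, -0.53319515,  0.24165853]), 'eef_rot': array([-3.11657043e+00, -3.84939832e-01, -3.55660047e-05]), 'contact_force': array([-0.45488919,  0.229231  ,  0.26697967]), 'wrist_torque': array([-0.00944633, -0.01581708, -0.01454474]), 'opening': 0.9971191488214023}
top [ 0.3899865  -0.06784776  1.17515941] ['color', 'camera_matrix', 'eye', 'rotation', 'shot'] [[485.58269803   0.         247.8984818 ]
 [  0.         485.58269803 184.83533994]
 [  0.           0.           1.        ]]
unit [([160.0, 169.0, 264.0, 238.0], 0.75)]
dial [([218.0, 184.0, 246.0, 210.0], 0.7)]
lock [([193.0, 195.0, 221.0, 214.0], 0.68)]
dial_top [([216.0, 180.0, 247.0, 213.0], 0.59)]
lock_top [([19
[... 194 characters left out ...]
 218.0], 0.82)]
chalk_1 [([260.0, 172.0, 277.0, 188.0], 0.8), ([216.0, 180.0, 247.0, 213.0], 0.57)]
scene [-0.00694488  0.40540165  0.69130198] ['color', 'camera_matrix', 'eye', 'rotation', 'shot'] [[353.5409763    0.         259.34697565]
 [  0.         353.5409763  192.69631092]
 [  0.           0.           1.        ]]
unit [([197.0, 185.0, 280.0, 272.0], 0.7)]
dial [([240.0, 187.0, 261.0, 212.0], 0.63)]
lock []
dial_top [([242.0, 185.0, 266.0, 216.0], 0.87), ([284.0, 181.0, 302.0, 205.0], 0.48)]
lock_top [([230.0, 213.0, 247.0, 228.0], 0.57)]
tape_measure [([190.0, 284.0, 218.0, 312.0], 0.81)]
snap_tin [([281.0, 183.0, 305.0, 203.0], 0.68)]
chalk_1 [([260.0, 185.0, 267.0, 193.0], 0.61)]
```

Run:
```python
from h import *
f=arm.grab_frame("top"); save(f,"top2.png",(100,150,320,270),3.6)
g=arm.grab_frame("scene"); save(g,"scene2.png")
print(f["rotation"])
for l,p,z in (("dial",(232,197),.091),("lock",(203.5,206),.088)):
    print(l,at_z(f,*p,z))
for l,z in (("lock_top",.088),("dial_top",.091),("unit",.05),("lock",.07)):
  for m in arm.masks_of(f,l)[:1]:
    k=m["mask"]; ys,xs=np.nonzero(k); print(l,m["score"],at_z(f,xs.mean(),ys.mean(),z)); 
    r=cv2.minAreaRect(np.c_[xs,ys].astype(np.float32)); print(r)
```

```text
[ 0.05814379 -0.07737657 -1.56974915]Traceback (most recent call last):
  File "<stdin>", line 6, in <module>
  File "h.py", line 6, in at_z
    d=ray(f,u,v); e=np.array(f["eye"]); return e+d*(z-e[2])/d[2]
                                                            ~^^^
IndexError: invalid index to scalar variable.
```

View pics/top2.png

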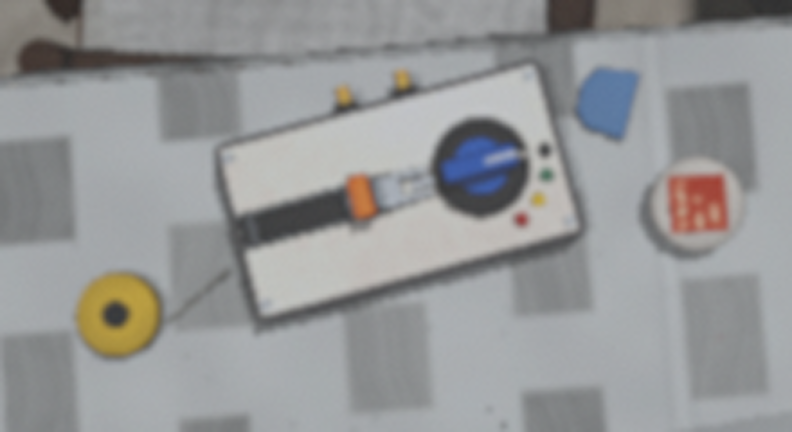

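View pics/scene2.png

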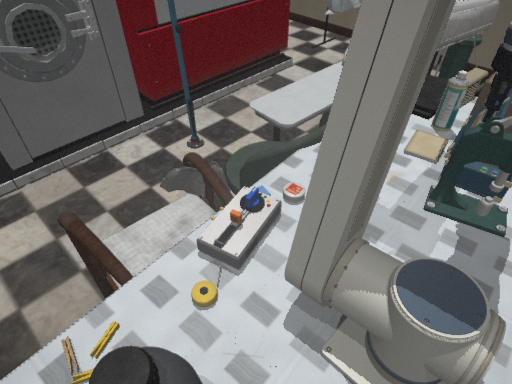

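The top view shows the dial at crop (481,166), lock grip at (361,197), the end stop at (245,230), and the top-face corners at (218,148), (537,63), (580,232), (258,327). The tape measure is at the left, the tin and chalk at the right. `rotation` is a rotation vector, so I'll convert it.

```bash
sed -i 's/^import numpy as np, cv2/import numpy as np, cv2\nfrom scipy.spatial.transform import Rotation as R/; s/return f\["rotation"\]@(d\*\[1,-1,-1\])/return R.from_rotvec(f["rotation"]).apply(d*[1,-1,-1])/' h.py
python3 - <<'E'
from h import *
f=arm.grab_frame("top")
P=[at_z(f,100+u/3.6,150+v/3.6,.05)[:2] for u,v in((218,148),(537,63),(580,232),(258,327))]
print(np.round(P,4))
for i in range(4): d=P[(i+1)%4]-P[i]; print(np.linalg.norm(d),np.arctan2(d[1],d[0]))
c=np.mean(P,0); print("centre",c)
for n,(u,v),z in (("dialdisc",(481,167),.059),("dialtop",(482,163),.091),("lock",(360,193),.088),("tape",(118,314),.026),("tin",(697,204),.024),("chalk",(608,102),.009),("stop",(245,230),.06)):
    print(n,at_z(f,100+u/3.6,150+v/3.6,z))
for l,z in (("lock_top",.088),("dial_top",.091),("unit",.04),("lock",.07)):
  for m in arm.masks_of(f,l)[:1]:
    ys,xs=np.nonzero(m["mask"]); print(l,round(m["score"],2),at_z(f,xs.mean(),ys.mean(),z), cv2.minAreaRect(np.c_[xs,ys].astype(np.float32)))
E
```

```text
[[ 0.4726  0.1208]
 [ 0.5279 -0.0846]
 [ 0.4185 -0.1122]
 [ 0.358   0.0937]]
0.212799966477789 -1.307895936406549
0.1127912239001229 -2.8947271962377537
0.21456664478583032 1.8566961716654637
0.11776377704856274 0.23301873578951124
centre [0.44427114 0.00441138]
dialdisc [ 0.45982307 -0.04864717  0.059     ]
dialtop [ 0.46030987 -0.04981375  0.091     ]
lock [0.44180883 0.02599582 0.088     ]
tape [0.36585074 0.18830381 0.026     ]
tin [ 0.43760934 -0.19044578  0.024     ]
chalk [ 0.50664191 -0.13286523  0.009     ]
stop [0.41960905 0.10125873 0.06      ]
lock_top 0.5 [ 0.43676717 -0.18285166  0.088     ] ((293.5, 205.5), (25.0, 25.0), 90.0)
dial_top 0.78 [ 0.46035392 -0.04710207  0.091     ] ((232.71917724609375, 195.08218383789062), (25.983135223388672, 26.334259033203125), 20.556045532226562)
unit 0.8 [0.44725588 0.00694259 0.04      ] ((209.36920166015625, 199.64256286621094), (57.62360763549805, 94.74059295654297), 74.53878784179688)
lock 0.48 [0.44428989 0.01870553 0.07      ] ((205.10345458984375, 201.75863647460938), (12.255891799926758, 21.169267654418945), 68.1985855102539)
```

Call:
servo_tool:
  plan:
    - [0.04, -0.04, 0, 0, 0, -0.15]
    - [0.08, -0.08, 0, 0, 0, -0.3]
    - [0.12, -0.12, 0, 0, 0, -0.45]
    - [0.16, -0.16, 0, 0, 0, -0.6]
    - [0.2, -0.2, 0, 0, 0, -0.75]
    - [0.24, -0.24, 0, 0, 0, -0.9]
    - [0.28, -0.28, 0, 0, 0, -1.05]
    - [0.32, -0.32, 0, 0, 0, -1.2]
    - [0.36, -0.36, 0, 0, 0, -1.35]
    - [0.4, -0.4, 0, 0, 0, -1.5]
    - [0.434, -0.43, 0, 0, 0, -1.57]
    - [0.434, -0.43, 0, 0, 0, -1.57]

```text
t: 2.75
tcp_pos: [0.4512, -0.0085, 0.242]
eef_rot: [-1.927, -2.481, -0.0]
contact_force: [-0.6, 0.4, 0.8]
opening: 1.0
```

```bash
cat >> h.py <<'E'
def wrist():
    s=arm.get_state(); f=arm.grab_frame("wrist"); T=np.eye(4); T[:3,:3]=R.from_rotvec(s["eef_rot"]).as_matrix(); T[:3,3]=s["tcp_pos"]
    M=T@np.array(f["mount"]); f["eye"]=M[:3,3]; f["rotation"]=R.from_matrix(M[:3,:3]).as_rotvec(); return s,f
E
python3 - <<'E'
from h import *
s,f=wrist(); print(s); print(f["mount"],[k for k in f],f["camera_matrix"],f["eye"]); save(f,"w1.png",None,1.5)
for l,z in (("lock_top",.088),("dial_top",.091),("unit",.05),("lock",.07)):
  for m in arm.masks_of(f,l)[:1]:
    ys,xs=np.nonzero(m["mask"]); print(l,round(m["score"],2),m["rect"],at_z(f,xs.mean(),ys.mean(),z))
E
```

```text
{'t': 2.75, 'joint_pos': array([-2.05421916e-01,  9.01034106e-02, -1.91068899e-01,  1.28977911e+00,
        3.34919214e-04,  1.11537523e+00]), 'joint_vel': array([-0.0600746 , -0.02122241, -0.0285649 ,  0.00940406, -0.01535081,
       -0.01455525]), 'joint_torque': array([  1.94789663, -40.96583605,  34.956007  ,  -0.20990476,
         0.24207766,   0.18319169]), 'tcp_pos': array([ 0.45116515, -0.00851273,  0.24204506]), 'eef_rot': array([-1.92697671e+00, -2.48083958e+00, -3.65484526e-04]), 'contact_force': array([-0.64166063,  0.42153397,  0.77242727]), 'wrist_torque': array([-0.02935998, -0.00333645,  0.0139166 ]), 'opening': 0.9997874198436898}
[[ 9.08730555e-04  9.64633253e-01  2.63594123e-01  6.58797254e-02]
 [ 9.99999431e-01 -7.29535851e-04 -7.77693731e-04  1.37034966e-03]
 [-5.57887870e-04  2.63594680e-01 -9.64633367e-01 -1.30235212e-01]
 [ 0.00000000e+00  0.00000000e+00  0.00000000e+00  1.00000000e+00]] ['color', 'camera_matrix', 'mount', 'shot', 'eye', 'rotation'] [[288.86318348   0.         254.15516037]
 [  0.         288.86318348 195.91984099]
 [  0.           0.           1.        ]] [0.43620492 0.05561117 0.37230458]
lock_top 0.76 [239.5, 132.2, 266.7, 178.4] [0.4444763 0.0225886 0.088    ]
dial_top 0.68 [229.1, 172.6, 282.2, 243.4] [ 0.4599139  -0.03291049  0.091     ]
unit 0.85 [197.0, 58.9, 321.5, 249.4] [0.44613103 0.02066099 0.05      ]
lock 0.55 [239.9, 130.6, 268.1, 184.5] [0.44498707 0.02066038 0.07      ]
```

View pics/w1.png

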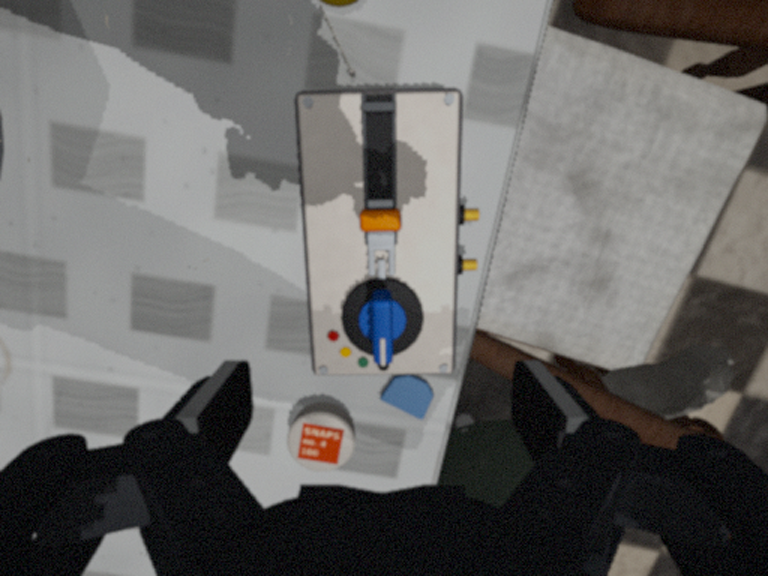

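Run:
```python
from h import *
s,f=wrist()
Rm=R.from_rotvec(s["eef_rot"]).as_matrix()
for n,(u,v),z in (("lock",(380,222),.088),("dial",(382,330),.091),("disc",(383,316),.059),("TL",(297,92),.05),("TR",(461,90),.05),("BR",(454,374),.05),("BL",(314,374),.05),("stopbot",(380,103),.056)):
    p=at_z(f,u/1.5,v/1.5,z); print(n,p, "tool",Rm.T@(p-s["tcp_pos"]))
print(s["tcp_pos"],s["eef_rot"])
```

```text
lock [0.44166827 0.02411912 0.088     ] tool [0.03665586 0.00075804 0.15439143]
dial [ 0.46073461 -0.04692304  0.091     ] tool [-0.03688753  0.00215528  0.1514027 ]
disc [ 0.461638   -0.04709044  0.059     ] tool [-0.03726269  0.00298941  0.18340282]
TL [0.36612509 0.09223741 0.05      ] tool [ 0.12096735 -0.05616065  0.19237443]
TR [0.47471748 0.12059501 0.05      ] tool [0.12233943 0.05606491 0.19238251]
BR [ 0.53045484 -0.08411206  0.05      ] tool [-0.08976573  0.06086487  0.19241507]
BL [ 0.41999837 -0.1115891   0.05      ] tool [-0.08983426 -0.05295787  0.19240667]
stopbot [0.42316845 0.0983486  0.056     ] tool [0.11316073 0.00067607 0.18637981]
[ 0.4497432  -0.01162051  0.24239694] [ 1.93546398e+00  2.47437796e+00 -5.55181231e-05]
```

Run:
```python
from h import *
s,f=wrist(); save(f,"w2.png",(190,50,330,260),2.8)
np.save("w2.npy",np.r_[f["eye"],f["rotation"],s["tcp_pos"],s["eef_rot"]]); print(s["tcp_pos"],s["eef_rot"],s["joint_vel"])
```

```text
[ 0.44975905 -0.01167404  0.24242322] [1.93565532e+00 2.47415278e+00 2.22580325e-06] [-0.00092904  0.00035496  0.00038052  0.00135893  0.00065497  0.00094215]
```

View pics/w2.png

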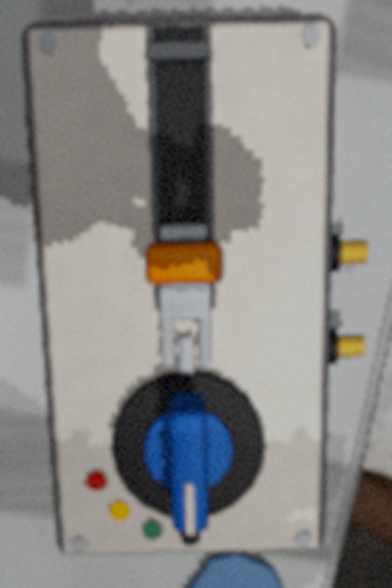

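Run:
```python
from h import *
a=np.load("w2.npy"); f=dict(eye=a[:3],rotation=a[3:6]); f["camera_matrix"]=np.array([[288.86318,0,254.15516],[0,288.86318,195.91984],[0,0,1]])
Rm=R.from_rotvec(a[9:]).as_matrix()
for n,(u,v),z in (("lock",(184,264),.088),("dial",(190,471),.091),("disc",(188,446),.059),("TL",(27,32),.05),("TR",(330,22),.05),("BR",(322,550),.05),("BL",(62,550),.05),("red",(96,480),.05)):
    p=at_z(f,190+u/2.8,50+v/2.8,z); print(n,p.round(4),"tool",(Rm.T@(p-a[6:9])).round(4))
```

```text
lock [0.4431 0.0281 0.088 ] tool [0.0402 0.0031 0.1544]
dial [ 0.4635 -0.0443  0.091 ] tool [-0.0349  0.0054  0.1514]
disc [ 0.4633 -0.0451  0.059 ] tool [-0.0356  0.005   0.1834]
TL [0.3678 0.0925 0.05  ] tool [ 0.1209 -0.0545  0.1924]
TR [0.4747 0.1226 0.05  ] tool [0.1244 0.0565 0.1924]
BR [ 0.5321 -0.0798  0.05  ] tool [-0.0859  0.0635  0.1924]
BL [ 0.4225 -0.107   0.05  ] tool [-0.086  -0.0494  0.1924]
red [ 0.4299 -0.0719  0.05  ] tool [-0.0537 -0.0338  0.1924]
```

Call:
servo_tool:
  plan:
    - [0.02, 0.001, 0.02, 0, 0, -0.015]
    - [0.0395, 0.003, 0.04, 0, 0, -0.03]
    - [0.0395, 0.003, 0.07, 0, 0, -0.03]
    - [0.0395, 0.003, 0.1, 0, 0, -0.03]
    - [0.0395, 0.003, 0.13, 0, 0, -0.03]
    - [0.0395, 0.003, 0.155, 0, 0, -0.03]
    - [0.0395, 0.003, 0.165, 0, 0, -0.03]
    - [0.0395, 0.003, 0.172, 0, 0, -0.03]
    - [0.0395, 0.003, 0.172, 0, 0, -0.03]
  fingers: 0

```text
t: 4.22
tcp_pos: [0.4436, 0.0281, 0.0705]
eef_rot: [1.896, 2.504, 0.0]
contact_force: [0.6, -0.3, -0.8]
opening: 1.0
```

Call:
servo_tool:
  plan:
    - [0, 0, 0, 0, 0, 0]
    - [0, 0, 0, 0, 0, 0]
    - [0, 0, 0, 0, 0, 0]
    - [0, 0, 0, 0, 0, 0]
    - [0, 0, 0, 0, 0, 0]
    - [0, 0, 0, 0, 0, 0]
  fingers: 1
  squeeze: 30

```text
t: 4.97
tcp_pos: [0.4414, 0.0279, 0.0704]
eef_rot: [-1.895, -2.503, 0.005]
contact_force: [-11.5, -4.5, 12.1]
opening: 0.323
```

Run:
```python
from h import *
s,f=wrist(); save(f,"w3.png",None,1.4); print(s["tcp_pos"],s["eef_rot"],s["contact_force"],s["opening"],s["joint_pos"])
```

```text
[0.44140583 0.02788402 0.07042581] [-1.89513425 -2.50309626  0.00511125] [-11.47142733  -4.54143607  12.08305801] 0.3231537542973489 [-0.12588283  0.20556637 -0.52510159  0.84348458 -0.00182531  1.17019987]
```

View pics/w3.png

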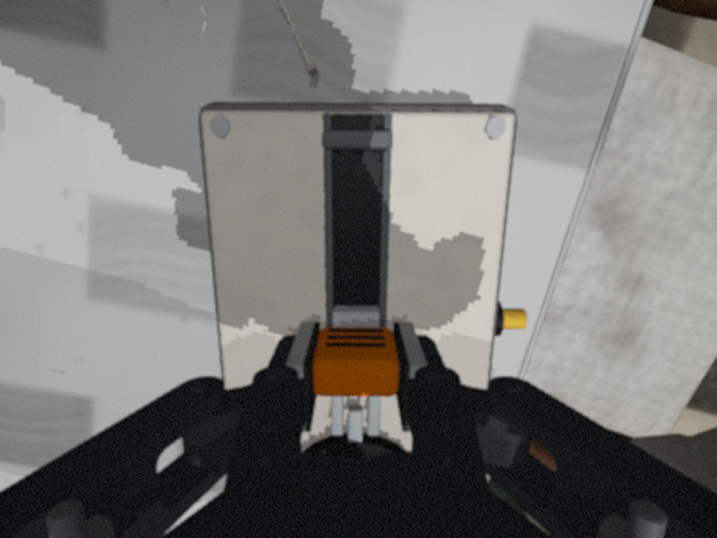

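Call:
servo_tool:
  plan:
    - [0.004, -0.002, -0.002, 0, 0, 0]
    - [0.011, -0.002, -0.002, 0, 0, 0]
    - [0.018, -0.002, -0.002, 0, 0, 0]
    - [0.025, -0.002, -0.002, 0, 0, 0]
    - [0.032, -0.002, -0.002, 0, 0, 0]
    - [0.039, -0.002, -0.002, 0, 0, 0]
    - [0.046, -0.002, -0.002, 0, 0, 0]
    - [0.052, -0.002, -0.002, 0, 0, 0]
    - [0.056, -0.002, -0.002, 0, 0, 0]
    - [0.056, -0.002, -0.002, 0, 0, 0]

```text
t: 6.28
tcp_pos: [0.426, 0.0823, 0.0709]
eef_rot: [-1.894, -2.504, 0.0]
contact_force: [6.9, 3.1, -23.5]
opening: 0.322
```

Call:
servo_tool:
  plan:
    - [0.002, 0, 0, 0, 0, 0]
    - [0.004, 0, 0, 0, 0, 0]
    - [0.004, 0, 0, 0, 0, 0]

```text
t: 6.65
tcp_pos: [0.4256, 0.0839, 0.0709]
eef_rot: [1.896, 2.502, -0.006]
contact_force: [7.8, -11.2, -24.6]
opening: 0.317
```

Call:
servo_tool:
  plan:
    - [0.001, 0.001, 0.002, 0, 0, 0]
    - [0.002, 0.001, 0.002, 0, 0, 0]
    - [0.003, 0.001, 0.002, 0, 0, 0]
    - [0.003, 0.001, 0.002, 0, 0, 0]

```text
t: 7.15
tcp_pos: [0.4257, 0.0843, 0.0707]
eef_rot: [1.895, 2.497, -0.013]
contact_force: [-1.5, -29.3, 4.3]
opening: 0.323
```

Run:
```python
from h import *
s,f=wrist(); save(f,"w4.png",(110,30,410,330),1.6); print(s["tcp_pos"],s["contact_force"])
```

```text
[0.42571161 0.08427376 0.07069405] [ -1.49739481 -29.29698751   4.28836326]
```

View pics/w4.png

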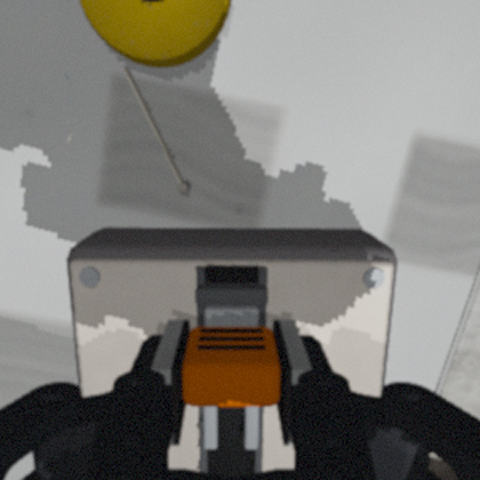

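Call:
servo_tool:
  plan:
    - [-0.003, 0, 0, 0, 0, 0]
    - [-0.003, 0, 0, 0, 0, 0]
    - [-0.003, 0, 0, 0, 0, 0]
    - [-0.003, 0, 0, 0, 0, 0]
    - [-0.003, 0, -0.02, 0, 0, 0]
    - [-0.003, 0, -0.05, 0, 0, 0]
    - [-0.003, 0, -0.08, 0, 0, 0]
    - [-0.04, 0, -0.09, 0, 0, 0]
    - [-0.08, 0, -0.09, 0, 0, 0]
    - [-0.12, 0, -0.09, 0, 0, 0]
    - [-0.14, 0, -0.09, 0, 0, 0]
    - [-0.14, 0, -0.09, 0, 0, 0]
  fingers: 0

```text
t: 8.7
tcp_pos: [0.4637, -0.047, 0.1601]
eef_rot: [-1.898, -2.503, 0.0]
contact_force: [0.9, -0.1, -1.0]
opening: 1.001
```

Call:
servo_tool:
  plan:
    - [0, 0, 0, 0, 0, 0]
    - [0, 0, 0, 0, 0, 0]

```text
t: 8.95
tcp_pos: [0.4632, -0.0453, 0.1603]
eef_rot: [-1.895, -2.506, -0.0]
contact_force: [0.5, 0.1, -0.7]
opening: 1.001
```

Run:
```python
from h import *
s,f=wrist(); save(f,"w5.png",(130,60,380,360),2); print(s["tcp_pos"],s["eef_rot"],s["contact_force"])
np.save("w5.npy",np.r_[f["eye"],f["rotation"],s["tcp_pos"],s["eef_rot"]])
t=arm.grab_frame("top");save(t,"t5.png",(140,150,280,250),5)
```

```text
[ 0.46321013 -0.04528551  0.16032574] [-1.89450664e+00 -2.50592729e+00 -1.64403911e-04] [ 0.50070936  0.1079091  -0.67063282]
```

View pics/w5.png

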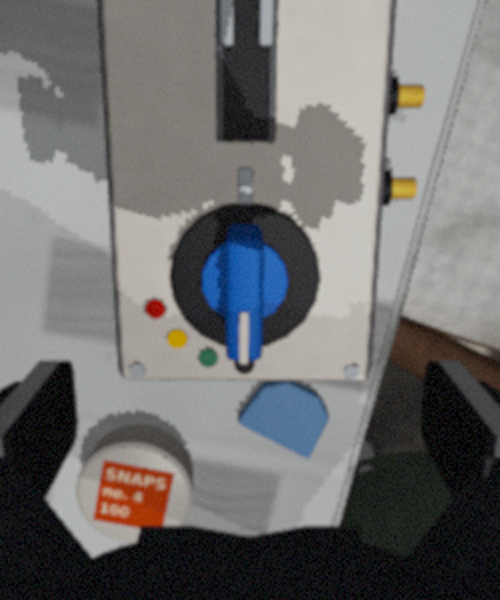

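Run:
```python
from h import *
a=np.load("w5.npy"); f=dict(eye=a[:3],rotation=a[3:6]); f["camera_matrix"]=np.array([[288.86318,0,254.15516],[0,288.86318,195.91984],[0,0,1]])
Rm=R.from_rotvec(a[9:]).as_matrix()
for n,(u,v),z in (("disc",(245.5,275),.059),("discL",(171,275),.059),("discR",(320,275),.059),("griptopend",(244,358),.091),("griptopL",(226,310),.091),("griptopR",(264,310),.091),("gripfar",(245,226),.065),("red",(155,308),.05),("black",(244,369),.05)):
    p=at_z(f,130+u/2,60+v/2,z); print(n,p.round(4),"tool",(Rm.T@(p-a[6:9])).round(4))
```

```text
disc [ 0.4632 -0.044   0.059 ] tool [0.0012 0.0004 0.1013]
discL [ 0.4334 -0.0525  0.059 ] tool [ 0.0012 -0.0306  0.1013]
discR [ 0.4931 -0.0355  0.059 ] tool [0.0012 0.0314 0.1013]
griptopend [ 0.4691 -0.0665  0.091 ] tool [-0.022  -0.0001  0.0693]
griptopL [ 0.4577 -0.0501  0.091 ] tool [-0.0031 -0.0066  0.0693]
griptopR [ 0.471  -0.0463  0.091 ] tool [-0.0031  0.0072  0.0693]
gripfar [ 0.4571 -0.0231  0.065 ] tool [0.023  0.0002 0.0953]
red [ 0.4298 -0.0718  0.05  ] tool [-0.0164 -0.0394  0.1103]
black [ 0.4753 -0.0891  0.05  ] tool [-0.0455 -0.0004  0.1103]
```

View pics/t5.png

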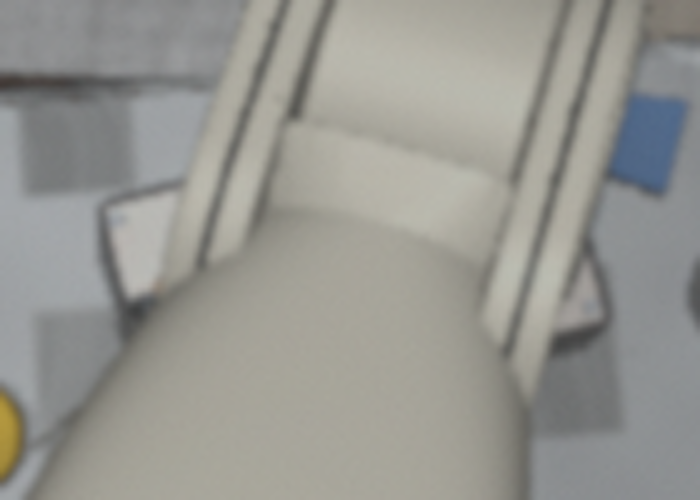

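Call:
servo_tool:
  plan:
    - [0.001, -0.001, 0.03, 0, 0, 0]
    - [0.001, -0.001, 0.055, 0, 0, 0]
    - [0.001, -0.001, 0.073, 0, 0, 0]
    - [0.001, -0.001, 0.083, 0, 0, 0]
    - [0.001, -0.001, 0.083, 0, 0, 0]

```text
t: 9.68
tcp_pos: [0.462, -0.0451, 0.077]
eef_rot: [-1.895, -2.505, 0.0]
contact_force: [1.1, -0.6, -0.1]
opening: 1.001
```

Call:
servo_tool:
  plan:
    - [0, 0, 0, 0, 0, 0]
    - [0, 0, 0, 0, 0, 0]
    - [0, 0, 0, 0, 0, 0]
    - [0, 0, 0, 0, 0, 0]
    - [0, 0, 0, 0, 0, 0]
    - [0, 0, 0, 0, 0, 0]
  fingers: 1
  squeeze: 80

```text
t: 10.42
tcp_pos: [0.4616, -0.0457, 0.0778]
eef_rot: [-1.897, -2.504, 0.002]
contact_force: [-4.3, -1.1, 8.4]
opening: 0.151
```

Call:
servo_tool:
  plan:
    - [0, 0, 0, 0, 0, 0.1]
    - [0, 0, 0, 0, 0, 0.2]
    - [0, 0, 0, 0, 0, 0.3]
    - [0, 0, 0, 0, 0, 0.4]
    - [0, 0, 0, 0, 0, 0.5]
    - [0, 0, 0, 0, 0, 0.6]
    - [0, 0, 0, 0, 0, 0.6]

```text
t: 11.3
tcp_pos: [0.4616, -0.0457, 0.0778]
eef_rot: [2.553, 1.831, -0.002]
contact_force: [-5.3, -1.1, 8.8]
opening: 0.148
```

Run:
```python
from h import *
s,f=wrist(); save(f,"w6.png",(130,60,380,360),2); print(s)
r=R.from_rotvec(s["eef_rot"]).as_matrix()[:,0]; print("tool angle",np.arctan2(r[1],r[0]))
```

```text
{'t': 11.3, 'joint_pos': array([-2.79224617e-01,  2.28572759e-01, -4.70086494e-01,  8.72589064e-01,
       -1.18263972e-03,  1.61806782e+00]), 'joint_vel': array([-0.00073996,  0.00053306, -0.00146705,  0.00131706, -0.00124335,
       -0.04098725]), 'joint_torque': array([  0.83658412, -43.2754755 ,  28.43285859,  -1.79120958,
         0.89318477,   0.79006115]), 'tcp_pos': array([ 0.46158286, -0.04572344,  0.07777689]), 'eef_rot': array([ 2.55263488e+00,  1.83064801e+00, -1.89710153e-03]), 'contact_force': array([-5.32534538, -1.05754556,  8.8177433 ]), 'wrist_torque': array([-0.3582443 ,  1.10559995,  0.11693759]), 'opening': 0.14773172269804505}
tool angle 1.2443007217917226
```

View pics/w6.png

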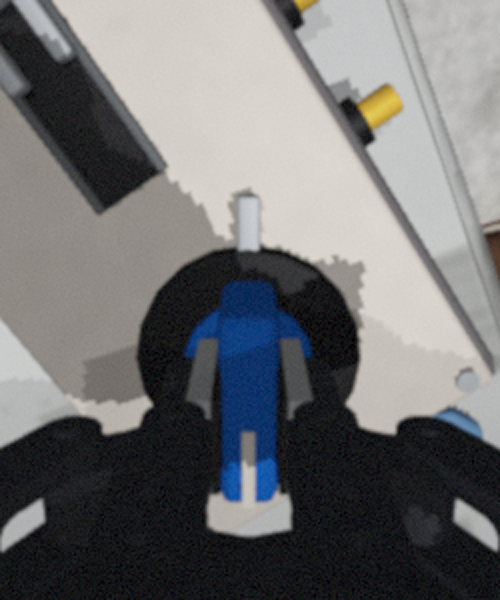

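Call:
servo_tool:
  plan:
    - [0, 0, 0, 0, 0, 0.1]
    - [0, 0, 0, 0, 0, 0.2]
    - [0, 0, 0, 0, 0, 0.3]
    - [0, 0, 0, 0, 0, 0.4]
    - [0, 0, 0, 0, 0, 0.5]
    - [0, 0, 0, 0, 0, 0.59]
    - [0, 0, 0, 0, 0, 0.59]
    - [0, 0, 0, 0, 0, 0.59]

```text
t: 12.35
tcp_pos: [0.4616, -0.0458, 0.0778]
eef_rot: [2.973, 1.011, -0.002]
contact_force: [-4.9, -1.2, 9.3]
opening: 0.149
```

Run:
```python
from h import *
s,f=wrist(); save(f,"w7.png",(130,60,380,360),2); print(s)
r=R.from_rotvec(s["eef_rot"]).as_matrix()[:,0]; print("tool angle",np.arctan2(r[1],r[0]))
np.save("w7.npy",np.r_[f["eye"],f["rotation"],s["tcp_pos"],s["eef_rot"]])
g=arm.grab_frame("scene"); save(g,"s7.png",(180,160,320,320),3.7)
```

```text
{'t': 12.35, 'joint_pos': array([-2.79252108e-01,  2.28551214e-01, -4.70081934e-01,  8.72628749e-01,
       -1.31406013e-03,  2.20662129e+00]), 'joint_vel': array([-0.0008604 ,  0.00193513, -0.00075105, -0.00094161, -0.00021342,
        0.00027549]), 'joint_torque': array([  0.8679782 , -43.23007822,  28.47298622,  -1.83498301,
         1.00117888,   0.23098906]), 'tcp_pos': array([ 0.46156035, -0.04576882,  0.07778825]), 'eef_rot': array([ 2.97348087e+00,  1.01138581e+00, -1.77774408e-03]), 'contact_force': array([-4.9028268 , -1.16750357,  9.34430228]), 'wrist_torque': array([-0.48183398,  1.13350651,  0.20467709]), 'opening': 0.14864972926858816}
tool angle 0.655719295105157
```

View pics/w7.png

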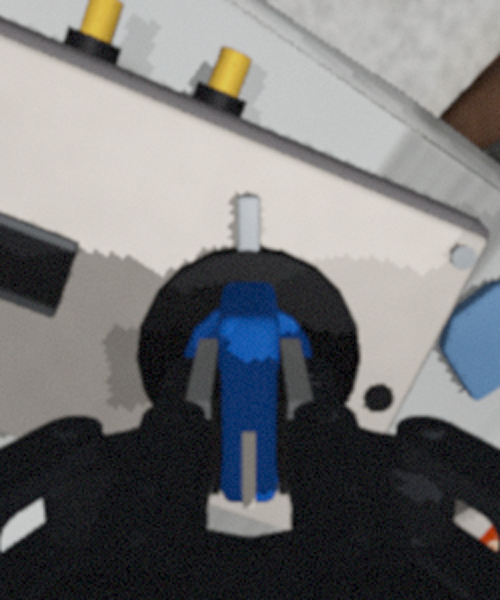

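View pics/s7.png

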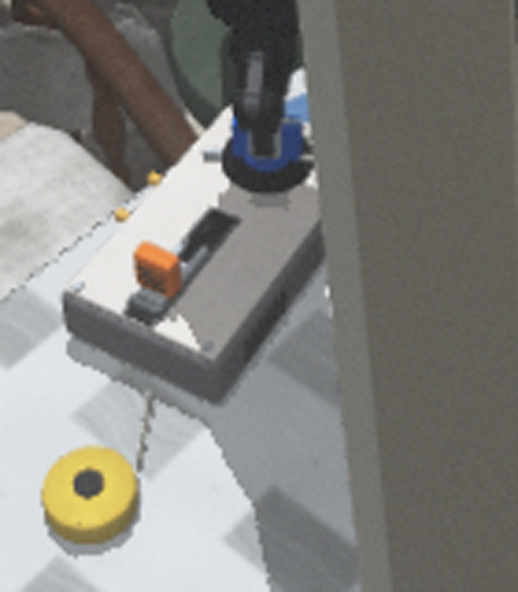

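Run:
```python
from h import *
a=np.load("w5.npy"); f=dict(eye=a[:3],rotation=a[3:6]); f["camera_matrix"]=np.array([[288.86318,0,254.15516],[0,288.86318,195.91984],[0,0,1]])
q=[at_z(f,130+u/2,60+v/2,z) for u,v,z in ((245.5,275,.059),(228,46,.058),(266,46,.058))]
print("fork tip from dial axis (want .092):",np.linalg.norm(((q[1]+q[2])/2-q[0])[:2]))
s=arm.get_state(); print(s["t"],s["wrist_torque"],s["eef_rot"]);
```

```text
fork tip from dial axis (want .092): 0.08936438206044502
12.45 [-0.4276801   1.20257622  0.20264146] [ 2.97347236e+00  1.01147279e+00 -1.73843981e-03]
```

```bash
python3 -c "
from bench import arm
print(arm.job_done())"
```

```text
the job is handed in; nothing more can be done
None
```

The orange lock is at its end stop, and the gripper is holding the dial at the third click with an 80 N squeeze. I handed the job in at about 12.5 s on the robot clock, and it returned no verdict.

- **Lock:** I gripped it and slid it about 58 mm, until it took roughly 29 N without moving further. In a wrist picture taken after release, the fork tip measured 89 mm from the dial axis, where 92 mm is expected. That camera read known sizes about 3–5% short, so I take this as on the stop. The last scene picture shows the orange grip against the end-stop block.
- **Dial:** The tool turned it clockwise by 1.187 rad against a target of 1.179, with no slip seen in the grip. The wrist moment was 0.20 N m, which matches the 0.22 N m spring at the third click. I couldn't see the red dot directly in the last picture because the gripper hid it.
- **Loose things:** The arm did not touch the tape measure, tin or chalk. I only saw parts of the tin and chalk in the last pictures and did not measure their positions again.
- **Disagreement:** Wrist and top camera estimates of the dial position differed by 3–5 mm. I settled it with a closer wrist view and the line the lock slid along, and the dial grip then closed with only about 4 N sideways.

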